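# Set up a vacuum filtration

### The job

Set up the vacuum filtration: first slide the glass filter flask back into the rubber-sleeved fork of the blue-based stand until its neck rests against the back of the fork. Then stand the middle-sized of the three red rubber cones in the flask's mouth, narrow end down, and set the white perforated funnel in the cone, turned so that its hanging loop points straight away from the flask's side arm. Finally push the funnel down until funnel and cone are upright and squeezed fully home, and leave everything else on the bench where it stands.

Things in the scene. Friction and masses are not known exactly. Their poses are not given: they have to be found in the camera images.
- fork_seat (a point): Seat of the stand's fork: where the axis of the flask's neck stands when it rests against the back of the fork, 139 mm above the bench. x points into the fork, from its open mouth to its closed back; z up. The fork is black 12 mm rod: parallel arms 61 mm apart inside from 22 mm before to 12 mm behind the seat, flaring in front to a mouth about 108 mm wide, 50 mm before the seat.
- stand: The fixed flask stand that carries the fork; origin on the bench under the fork's seat, axes as the seat's. Blue base plate 110 mm wide, 110 mm deep, 14 mm thick, beginning 65 mm behind the seat (clear of the flask's foot), and a 12 mm steel rod 202 mm tall, 95 mm behind the seat.
- flask_rim (a point): Centre of the filter flask's mouth, on its axis at the top of the rim, 160 mm above its underside; z up, x along the side arm. The mouth is 46 mm wide inside; rim bead 60 mm in diameter over the top 10 mm.
- flask: The loose filter flask of clear glass, about 0.47 kg; origin at the centre of its underside, z up, x along the side arm. Foot 104 mm in diameter up to 20 mm height, then conical to a straight neck 56 mm in diameter from 98 mm height up. It starts 90 to 130 mm before the fork's seat and slides on the bench at 2 to 5 N when pushed low down.
- side_arm (a point): Open end of the flask's side arm: a glass hose nipple 12 to 16 mm thick that sticks out level from the neck, 71 mm from the flask's axis and 116 mm above its underside, thus below the fork.
- cone_mid (a point): The middle-sized of the three red rubber cones, the one that fits: point on its axis half-way up, z up. Lowered loosely into the flask's mouth it stops with this point about 9 mm above the rim; pressed down (on itself or through the funnel) with about 10 to 15 N it slips 7 mm deeper to its stop, this point then about 2 mm above the rim, and stays.
- cone: The same cone; origin at the centre of its lower, narrow end, on which it stands. 50 mm tall, 85 g; outside 32 mm in diameter at the bottom, widening evenly to 62 mm at 38 mm height, then a straight lip 62 mm in diameter up to the top; tapered bore right through, 24 mm wide at the bottom, 50 mm at the top.
- funnel_bowl (a point): Centre of the cylindrical bowl of the white perforated funnel, on its axis, 19 mm below the rim; z up, x towards the hanging loop. Bowl 62 mm in diameter outside, 54 mm inside, 39 mm high, with a flat perforated floor 33.5 mm below its rim that may be pressed on. About 125 mm above the bench in the rack; 60 mm above the cone's mid point when home in the cone.
- funnel: The same funnel; origin at its stem's tip, z up, x towards the loop. 124 mm tall, 110 g. Below the bowl (bottom 85 mm above the tip) a taper narrows from 58 to 24 mm over 65 mm, matching the cone's bore, then a stem from 24 to 20 mm over 20 mm, cut slantwise, its long point under the loop. It stands loosely in one of the rack's two holes.
- funnel_loop (a point): Outer end of the white funnel's hanging loop, an eye 23 mm wide and 5 mm thick that stands out level at the bowl's rim: 49 mm from the funnel's axis, 3 mm below the rim.
- rack: The blue funnel rack, fixed: 110 mm by 300 mm, origin under its centre, y along its length; a shelf with its top 75 mm above the bench has two holes 70 mm either side of the centre. One holds the white funnel, the other the yellow plain funnel; which is which varies.
- cone_small: The small red rubber cone, bystander: 43 mm in diameter at the lip, 36 mm tall, origin at the centre of its underside.
- cone_large: The large red rubber cone, bystander: 84 mm in diameter at the lip, 64 mm tall, origin at the centre of its underside.
- plain_funnel: The yellow plain funnel in the other hole of the rack, bystander: 100 mm in diameter at its rim, 104 mm tall, origin at its stem's tip; rim 124 mm above the bench.
- wash_bottle: White wash bottle with a red cap and a bent spout reaching 55 mm out, bystander: 62 mm in diameter, 185 mm tall, origin at the centre of its underside.
- beaker: Glass beaker, bystander: 80 mm in diameter, 100 mm tall, origin at the centre of its underside.
- paper_pack: Round blue and white pack of filter papers lying flat, bystander: 116 mm in diameter, 34 mm high, origin at the centre of its underside.
Not all that is in view belongs to the job. What is shaped like the cone but yellow is not meant.

How it is judged:
By the outcome, as a careful person would: the job done as asked, in the order asked, and still so for the second after the job is handed in, with the robot touching nothing.
It also fails if it takes over 72 s, if anything falls off the work surface, if the arm or the gripper's body presses on something with over 40 N, if the wrist force passes 120 N, or if a joint passes its speed limit or range.

### The arm

A 6-joint arm with a two-finger parallel gripper is mounted at the origin on the work surface. World frame = base frame: x ahead of the robot, y to its left, z up, the work surface at z = 0. Lengths are in m, angles in rad, forces in N, time in s.
With the tool pointing down it reaches from about 0.35 to 0.85 m from the base axis. Payload 8.1 kg.
Tool frame: the origin (TCP) lies at the centre of the arm's flange, where the gripper is bolted on; the fingertips stand 186 mm ahead of it and the grasp point (between the pads) lies 167 mm ahead of it; z points along the fingers, y is the line along which they close (so a half turn about z gives the same grasp; the last joint's range is limited). The gripper opens to 93 mm and grips with 3 to 60 N. Pads are 15 mm wide; open, the fingers measure 128 mm over their backs; the gripper's body (75 mm by 188 mm) begins 65 mm behind the grasp point.
Start: joints at [1.179, 0.13, 1.488, -0, 1.523, -0.085], TCP at [0.181, 0.572, 0.405] pointing down, gripper open.
Joint ranges: [-2.96, 2.96], [-0.89, 2.26], [0.02, 2.5], [-1.34, 4.48], [0, 2.73], [-2.66, 2.66]. Speed limits (rad/s): [2.39, 2.39, 2.79, 3.14, 3.14, 3.14].

### API

Orientations are given as a rotation vector (axis times angle).
In Python, from plant import robot gives the robot as it stands.
- The arm moves only by the tool apply_moves, never from a script. Its argument "series" is a list of rows, each a list of 2 entries, a list of its own where there are three numbers: the shift along the tool's x, y, z in mm, then the turn, a rotation vector about the tool's x, y, z in rad. A call has 1 to 12 rows; each row shifts and turns the commanded pose from where the row before left it, along the tool's axes as they then stand; what a row does not reach is not made up. A row lasts 1/12 s, in which the tool goes at most 41.7 mm and 7.16 degrees, less where a joint would pass 70% of its speed; a pose out of reach is approached as far as the arm can. A call is refused whole if a number of a shift passes 41.7 or a number of a turn 0.125, either way. A call with a gripper value outside its range is refused whole. "claw" is the opening, from 0 (shut) to 1 (fully open), set as the call begins (left out, the last holds). The fingers move at their own pace and stop on an object; "newtons" is the grip in N (left out, the last holds). Time passes only in rows, so rows that do not move let the fingers close. It gives the time, the measured TCP pose, the force, the opening and the grip force at its end, in the units of the state.
- robot.read_state(): the state, without advancing time (a new reading comes with each control period).
- robot.read_camera(name): name is "scene" or "top"; returns (picture, depth): 420x560x3 uint8, blue, green, red; 420x560 float32, m along the optical axis (not along the pixel's ray), 0 where there is no reading.
- robot.calibration(name): a dict with "fx", "fy", "cx", "cy" (pixels), "extrinsics" (4x4, takes a point from world to camera coordinates). Camera axes: x right, y down, z forward; pixel columns grow to the right and rows downward; lengths in m; the calibration is good to about 2 mm. A picture is of the moment at which its call begins. calibration takes no time and is no camera call.
- robot.close_job(): hands the job in; it is judged then, once.
The state is a dict: "t": time; "q": joint angles; "dq": joint speeds; "joint_torque": joint torques, N m; "tool_pos": TCP position; "orientation": TCP orientation; "force": force on the tool from outside, world axes, zero at the start; "wrist_torque": the same for the moment, N m; "opening": finger opening in m; "gripper_force": force on a finger pad.
Only numpy, scipy, OpenCV 4.12 (cv2) and the standard library are available. Lean on these libraries where they do the work, as an engineer would, in place of code of your own. Each camera call takes 0.05 s, during which the arm holds its last target. There are 200 camera calls.

## Working session

There is one attempt and no reset: what is moved stays moved. The work goes in short steps, Python scripts to look and compute and a tool call to move; the robot and the scene stay as the last step left them, time stands still between calls to the robot, and variables do not carry over. Pictures are saved under pics/ and viewed, at most 10 in all, crops included, and the job is handed in when it is done.

Besides the shell and the picture viewer there is one more tool, called after ">>>" by a JSON object that holds its "name" and its "arguments", one argument or row to a line. apply_moves: Moves the arm, as the interface text tells. Its arguments: {"type":"object","properties":{"series":{"type":"array"},"claw":{"type":"number"},"newtons":{"type":"number"}},"required":["series"]}

```bash
ls; mkdir -p pics
cat > h.py <<'E'
import numpy as np, cv2
from plant import robot
from scipy.spatial.transform import Rotation as R
def cal(n):
    c=robot.calibration(n); K=np.array([[c['fx'],0,c['cx']],[0,c['fy'],c['cy']],[0,0,1]]); return K,np.array(c['extrinsics'])
def ray(n,u,v):
    K,E=cal(n); d=np.linalg.solve(K,[u,v,1.]); return -E[:3,:3].T@E[:3,3], E[:3,:3].T@d
def onz(n,u,v,z):
    o,d=ray(n,u,v); return o+d*(z-o[2])/d[2]
def proj(n,p):
    K,E=cal(n); q=K@(E[:3,:3]@np.array(p)+E[:3,3]); return q[:2]/q[2]
def cloud(n,dep):
    K,E=cal(n); v,u=np.mgrid[:420,:560]; P=np.stack([(u-K[0,2])/K[0,0]*dep,(v-K[1,2])/K[1,1]*dep,dep],-1)
    return (P-E[:3,3])@E[:3,:3]
E
python3 - <<'E'
from h import *
for n in('scene','top'):
    p,d=robot.read_camera(n); cv2.imwrite(f'pics/{n}0.png',p); np.save(f'{n}0.npy',d)
    o,_=ray(n,280,210); print(n,o,cal(n)[0][0,0],onz(n,280,210,0))
a=[cv2.imread(f'pics/{n}0.png') for n in('scene','top')]
print(robot.read_state())
E
```

```text
pics
scene [ 1.06659466 -0.92298474  0.89619214] 471.4771096711924 [0.3952753  0.07187262 0.        ]
top [ 0.3851805  -0.04460507  1.22105319] 432.2655907949695 [ 0.50466227 -0.03306959  0.        ]
{'t': 0.1, 'q': array([ 1.17860116e+00,  1.31100236e-01,  1.48918494e+00,  3.93234077e-05,
        1.52302699e+00, -8.53783142e-02]), 'dq': array([-0.00094437, -0.00137747, -0.00321106, -0.00038286, -0.00068327,
       -0.00146732]), 'joint_torque': array([ 2.04826887e-03, -5.61338711e+01, -4.93097806e+01,  7.72669259e-02,
        2.89835926e-02, -5.68680412e-05]), 'tool_pos': array([0.18109269, 0.571795  , 0.40377538]), 'orientation': array([-4.79993464e-01, -3.10425657e+00,  2.60940863e-03]), 'force': array([ 0.15787858,  0.13174272, -0.25695318]), 'wrist_torque': array([-0.02672093,  0.03413404, -0.00335342]), 'gripper_force': 0.0, 'opening': 0.09284491049552102}
```

View pics/scene0.png

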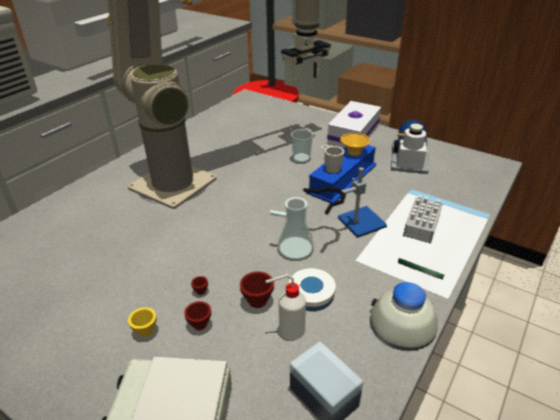

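View pics/top0.png

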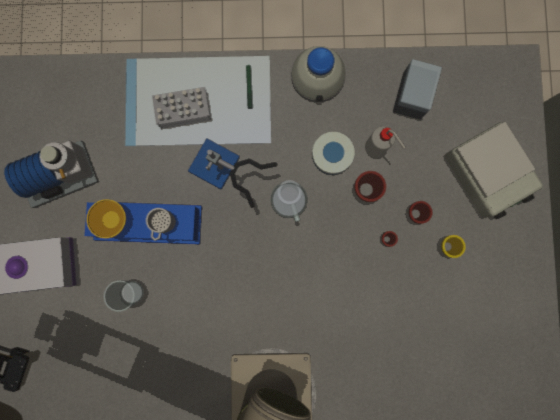

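The top view (up = +x, left = +y) shows three red cones: large at (370,187), middle at (420,212) and small at (389,239). The yellow decoy is at (454,246). By size order the middle cone is the one at (420,212). The flask is at (290,195) with its arm pointing down to (297,221). The fork opens to the right at (230–275,165–205), and the white funnel is at (159,221) with its loop at (155,236).

```bash
cat > m.py <<'E'
from h import *
import sys
p=cv2.imread('pics/top0.png'); d=np.load('top0.npy'); P=cloud('top',d)
hsv=cv2.cvtColor(p,cv2.COLOR_BGR2HSV)
red=((hsv[...,0]<8)|(hsv[...,0]>172))&(hsv[...,1]>120)&(hsv[...,2]>40)
cs,_=cv2.findContours(red.astype('uint8'),cv2.RETR_EXTERNAL,cv2.CHAIN_APPROX_NONE)
for c in cs:
    if cv2.contourArea(c)<60: continue
    (u,v),r=cv2.minEnclosingCircle(c)
    m=np.zeros((420,560),'uint8'); cv2.drawContours(m,[c],-1,1,-1)
    z=np.percentile(P[m>0][:,2],95); w=onz('top',u,v,z); w2=onz('top',u+r,v,z)
    print('red',u,v,'z',z.round(3),w.round(4),'diam',2*np.linalg.norm(w2-w))
# fork/stand by height
for nm,(a,b,c0,c1) in {'stand':(135,230,185,285),'flask':(170,225,268,310),'funnel':(200,245,140,180)}.items():
    Q=P[a:b,c0:c1].reshape(-1,3)
    print(nm,np.histogram(Q[:,2],np.arange(-.01,.24,.01))[0])
A=cv2.resize(p[130:250,135:315],None,fx=4.4,fy=4.4,interpolation=cv2.INTER_CUBIC)
cv2.imwrite('pics/cropA.png',A)
s=cv2.imread('pics/scene0.png')
B=np.hstack([cv2.resize(p[170:260,345:470],(400,288),interpolation=cv2.INTER_CUBIC),cv2.resize(s[260:350,120:245],(400,288),interpolation=cv2.INTER_CUBIC)])
C=cv2.resize(s[130:265,255:390],None,fx=2.2,fy=2.2,interpolation=cv2.INTER_CUBIC)
C=np.hstack([C,np.zeros((C.shape[0],800-C.shape[1],3),'uint8')])
cv2.imwrite('pics/cropB.png',np.vstack([B,C]))
E
python3 m.py
```

```text
red 389.0454406738281 238.43939208984375 z 0.038 [ 0.4173 -0.3296  0.0375] diam 0.04085641676273462
red 420.0 212.0 z 0.053 [ 0.4867 -0.4124  0.0527] diam 0.061558739952708975
red 369.8535461425781 186.02525329589844 z 0.066 [ 0.5584 -0.2768  0.0662] diam 0.08263674179494476
red 385.6341552734375 133.5853729248047 z 0.151 [ 0.6783 -0.3044  0.1506] diam 0.03281844984626659
stand [3060 3811 1185   75   59   56   60   58  256   30   11    4    3   10
   51  524  121   53    5    7    7   18    0    0]
flask [572 793  25  94  80  84  72  66  54  60  24  18  43  76  13  13 106 104
   0   0   0   0   0   0]
funnel [122 152 167   0   0   0   0   8 729  10   0 115 205  52  56 174   0   0
   0   0   0   0   0   0]
```

View pics/cropA.png

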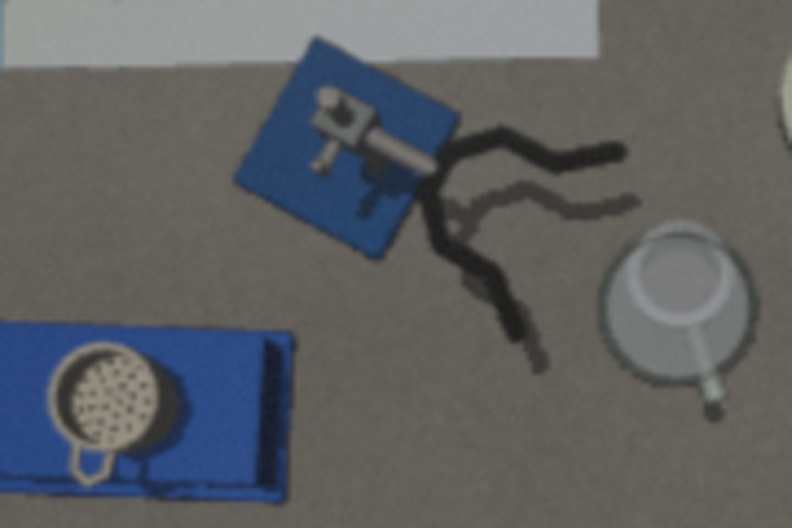

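View pics/cropB.png

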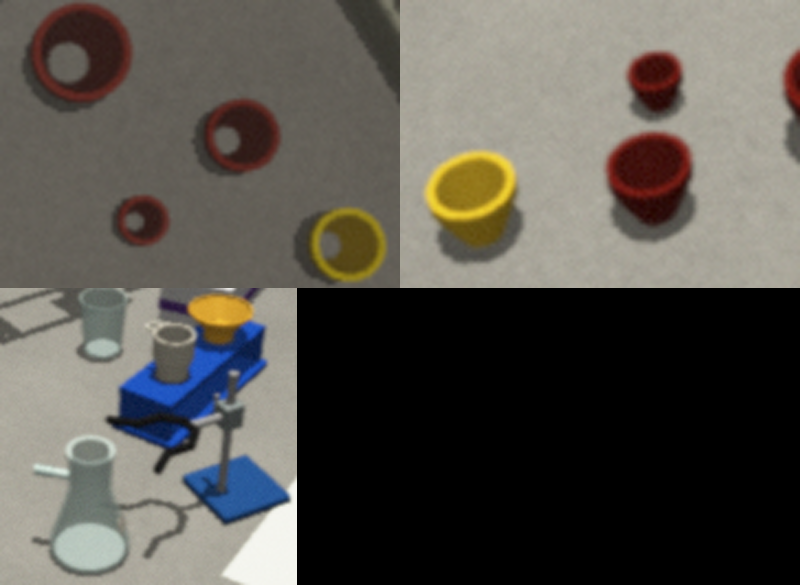

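CropB confirms that the middle red cone is at top (420,212): its lip measures 61.6 mm, where 62 mm is expected. In cropA the flask rim is at (681,275), the side arm's end at (712,402) and the loop's end at (90,485). The fork's parallel arms run (503,132)–(555,165) and (440,240)–(490,270).

```bash
cat > m2.py <<'E'
from h import *
from scipy.optimize import least_squares
p=cv2.imread('pics/top0.png'); P=cloud('top',np.load('top0.npy')); hsv=cv2.cvtColor(p,cv2.COLOR_BGR2HSV)
def circ(X,r0):
    f=least_squares(lambda a:np.hypot(X[:,0]-a[0],X[:,1]-a[1])-a[2],[*np.median(X,0)[:2],r0],loss='soft_l1',f_scale=.002); return f.x
def A(x,y): return 135+(x+.5)/4.4-.5,130+(y+.5)/4.4-.5
def box(a,b,c,d,lo,hi):
    Q=P[a:b,c:d].reshape(-1,3); return Q[(Q[:,2]>lo)&(Q[:,2]<hi)]
Q=box(175,210,272,308,.15,.168); print('rim depth',circ(Q,.027),Q[:,2].mean())
print('rim ray',onz('top',*A(681,274),.157), 'foot ray',onz('top',*A(678,307),.015))
rim=onz('top',*A(681,274),.157)[:2]; e=onz('top',*A(712,402),.116)[:2]
v=e-rim; print('arm',e,np.linalg.norm(v),'ang',np.degrees(np.arctan2(v[1],v[0])))
# base
b=cv2.inRange(hsv,(95,120,30),(125,255,255)); m=np.zeros_like(b); m[135:192,185:242]=b[135:192,185:242]
c=max(cv2.findContours(m,0,2)[0],key=cv2.contourArea); h=cv2.convexHull(c)
W=np.array([onz('top',*q[0],.014)[:2] for q in h],'float32'); r=cv2.minAreaRect(W); print('base',r)
# fork points
F=[onz('top',*A(*q),.145)[:2] for q in [(503,132),(555,165),(440,240),(490,270)]]
print('arms',F); mb=(F[0]+F[2])/2; mf=(F[1]+F[3])/2; ax=mb-mf; ax/=np.linalg.norm(ax)
print('axis ang',np.degrees(np.arctan2(ax[1],ax[0])),'gap(cl)',np.linalg.norm(F[0]-F[2]),np.linalg.norm(F[1]-F[3]),'seat',mf+.022*ax,mb-.012*ax,'base-dist',np.array(r[0])-(mf+.022*ax))
D=box(150,212,228,282,.125,.16); print('fork z',np.percentile(D[:,2],[10,50,90]))
Q=box(205,238,144,174,.138,.15)
print('funnel depth',circ(Q,.03),np.median(Q[:,2]),'ray',onz('top',*A(104,397),.144))
l=onz('top',*A(90,486),.141)[:2]; fc=onz('top',*A(104,397),.144)[:2]
for c0 in (fc,circ(Q,.03)[:2]):
    v=l-c0; print('loop',np.linalg.norm(v),np.degrees(np.arctan2(v[1],v[0])))
E
python3 m2.py
```

```text
rim depth [ 0.53374137 -0.05844662  0.02649956] 0.15971617345626057
rim ray [ 0.53400879 -0.05867019  0.157     ] foot ray [ 0.5326694  -0.05820495  0.015     ]
arm [ 0.46424549 -0.07574437] 0.0718223266495836 ang -166.24750855044297
base ((0.6400299072265625, 0.15343886613845825), (0.10652949661016464, 0.10590168088674545), 60.171653747558594)
arms [array([0.61996155, 0.04176388]), array([0.60014323, 0.01215361]), array([0.55800353, 0.07856675]), array([0.54013588, 0.05015337])]
axis ang 56.99654696382547 gap(cl) 0.07206419142514667 0.07102720895183025 seat [0.58212272 0.04960352] [0.58244626 0.05010166] base-dist [0.05790718 0.10383535]
fork z [0.14065328 0.14417164 0.14742509]
funnel depth [0.47075778 0.2710951  0.02952573] 0.14347166113902518 ray [0.47170598 0.27090436 0.144     ]
loop 0.051075954423192974 170.37076605757122
loop 0.050109215404876 170.4044359493242
```

Every size agrees with the sheet: arm reach 71.8 mm, loop 50 mm, fork gap 71–72 mm between rod centrelines. The seat is about (0.581, 0.050) with its axis at about 60°. The flask is at (0.534, −0.0585), 118 mm before the seat, with its arm at −166°. I'll grip the rim bead above the fork, with the closing line along the fork axis.

Create go.py:
```python
import sys
from h import *
s=robot.read_state(); Rm=R.from_rotvec(s['orientation']); t=s['tool_pos']; M=Rm.as_matrix()
print('t',round(s['t'],2),'pos',t.round(4),'yaw_y',np.degrees(np.arctan2(M[1,1],M[0,1])).round(2),'z',M[:,2].round(3),'F',s['force'].round(1),'open',s['opening'].round(4),'gf',round(s['gripper_force'],1),'q6',s['q'][5].round(2))
if len(sys.argv)>3:
    a=[float(x) for x in sys.argv[1:]]
    yw=np.radians(a[3]) if len(a)>3 else np.arctan2(M[1,1],M[0,1])
    T=np.array([[-np.sin(yw),np.cos(yw),0],[np.cos(yw),np.sin(yw),0],[0,0,-1]]).T
    print('turn first (tool)',Rm.inv().__mul__(R.from_matrix(T)).as_rotvec().round(4),'then shift mm',(T.T@(np.array(a[:3])-t)*1000).round(1))
```

```text
(no output)
```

>>> {"name": "apply_moves", "arguments": {
  "series": [
    [[0,0,0],[0,0,0.108]],
    [[0,0,0],[0,0,0.109]],
    [[-31,-18.5,0],[0,0,0]],
    [[-31,-18.5,0],[0,0,0]],
    [[-31,-18.5,0],[0,0,0]],
    [[-31,-18.5,0],[0,0,0]],
    [[-31,-18.5,0],[0,0,0]],
    [[-31,-18.5,0],[0,0,0]],
    [[-31,-18.5,0],[0,0,0]],
    [[-31,-18.5,0],[0,0,0]],
    [[-31,-18.5,0],[0,0,0]],
    [[-31,-18.5,0],[0,0,0]]
  ],
  "claw": 1
}}

```text
t: 1.1
tool_pos: [0.3574, 0.2551, 0.4045]
orientation: [-0.813, -3.034, 0.0]
force: [0.3, 0.5, 0.0]
opening: 0.093
gripper_force: 0.0
```

>>> {"name": "apply_moves", "arguments": {
  "series": [
    [[-31,-18.5,0],[0,0,0]],
    [[-31,-18.5,0],[0,0,0]],
    [[-31,-18.5,0],[0,0,0]],
    [[-31,-18.5,0],[0,0,0]],
    [[-31,-18.5,0],[0,0,0]],
    [[-31,-18.5,0],[0,0,0]],
    [[-31,-18.5,0],[0,0,0]],
    [[-31,-18.5,0],[0,0,0]],
    [[-20,-12,0],[0,0,0]],
    [[-11,-6,0],[0,0,0]],
    [[0,0,0],[0,0,0]]
  ]
}}

```text
t: 2.02
tool_pos: [0.5162, -0.0284, 0.4041]
orientation: [-0.817, -3.032, 0.001]
force: [0.6, 0.3, -1.1]
opening: 0.0929
gripper_force: 0.0
```

```bash
python3 go.py 0.5337 -0.0585 0.336 60
```

```text
Traceback (most recent call last):
  File "go.py", line 4, in <module>
    print('t',round(s['t'],2),'pos',t.round(4),'yaw_y',np.degrees(np.arctan2(M[1,1],M[0,1])).round(2),'z',M[:,2].round(3),'F',s['force'].round(1),'open',s['opening'].round(4),'gf',round(s['gripper_force'],1),'q6',s['q'][5].round(2))
                                                                                                                                                         ^^^^^^^^^^^^^^^^^^
AttributeError: 'float' object has no attribute 'round'
```

```bash
sed -i "s/s\['opening'\].round(4)/round(s['opening'],4)/" go.py; python3 go.py 0.5337 -0.0585 0.336 60
```

```text
t 2.02 pos [ 0.5162 -0.0284  0.4041] yaw_y 59.83 z [-0.001 -0.    -1.   ] F [ 0.6  0.3 -1.1] open 0.0929 gf 0.0 q6 -1.2
turn first (tool) [-0.0007 -0.0008 -0.003 ] then shift mm [-30.2 -17.4  68.1]
```

>>> {"name": "apply_moves", "arguments": {
  "series": [
    [[-15,-9,0],[0,0,0]],
    [[-15,-8.5,0],[0,0,0]],
    [[0,0,10],[0,0,0]],
    [[0,0,15],[0,0,0]],
    [[0,0,15],[0,0,0]],
    [[0,0,12],[0,0,0]],
    [[0,0,10],[0,0,0]],
    [[0,0,6],[0,0,0]],
    [[0,0,0],[0,0,0]]
  ]
}}

```text
t: 2.77
tool_pos: [0.5322, -0.056, 0.335]
orientation: [-0.812, -3.032, 0.0]
force: [0.1, -0.3, -0.2]
opening: 0.093
gripper_force: 0.0
```

>>> {"name": "apply_moves", "arguments": {
  "series": [
    [[0,0,0],[0,0,0]],
    [[0,0,0],[0,0,0]],
    [[0,0,0],[0,0,0]],
    [[0,0,0],[0,0,0]],
    [[0,0,0],[0,0,0]],
    [[0,0,0],[0,0,0]]
  ],
  "claw": 0.4,
  "newtons": 35
}}

```text
t: 3.27
tool_pos: [0.533, -0.057, 0.3372]
orientation: [0.814, 3.034, -0.001]
force: [-0.6, -1.2, 1.6]
opening: 0.0598
gripper_force: 35.0
```

```bash
python3 go.py 0.556 0.0064 0.336 60
```

```text
t 3.27 pos [ 0.533  -0.057   0.3372] yaw_y 59.98 z [ 0.001 -0.001 -1.   ] F [-0.6 -1.2  1.6] open 0.0598 gf 35.0 q6 -1.25
turn first (tool) [-0.0002  0.0008 -0.0004] then shift mm [11.7 66.4  1.2]
```

>>> {"name": "apply_moves", "arguments": {
  "series": [
    [[1,5,0],[0,0,0]],
    [[1.5,8,0],[0,0,0]],
    [[1.5,8,0],[0,0,0]],
    [[1.5,8,0],[0,0,0]],
    [[1.5,8,0],[0,0,0]],
    [[1.5,8,0],[0,0,0]],
    [[1.5,8,0],[0,0,0]],
    [[1.2,8,0],[0,0,0]],
    [[0.5,5,0],[0,0,0]],
    [[0,0,0],[0,0,0]]
  ]
}}

```text
t: 4.1
tool_pos: [0.5563, 0.0073, 0.3372]
orientation: [0.812, 3.034, 0.001]
force: [0.0, -2.2, 3.7]
opening: 0.059
gripper_force: 35.0
```

```bash
python3 go.py 0.581 0.0497 0.336 60
python3 - <<'E'
from h import *
p,d=robot.read_camera('scene'); cv2.imwrite('pics/s1.png',cv2.resize(p[130:270,230:410],None,fx=4,fy=4,interpolation=cv2.INTER_CUBIC))
E
```

```text
t 4.1 pos [0.5563 0.0073 0.3372] yaw_y 60.04 z [ 0.001  0.    -1.   ] F [ 0.  -2.2  3.7] open 0.059 gf 35.0 q6 -1.13
turn first (tool) [0.0006 0.0008 0.0008] then shift mm [-0.2 49.1  1.2]
```

View pics/s1.png

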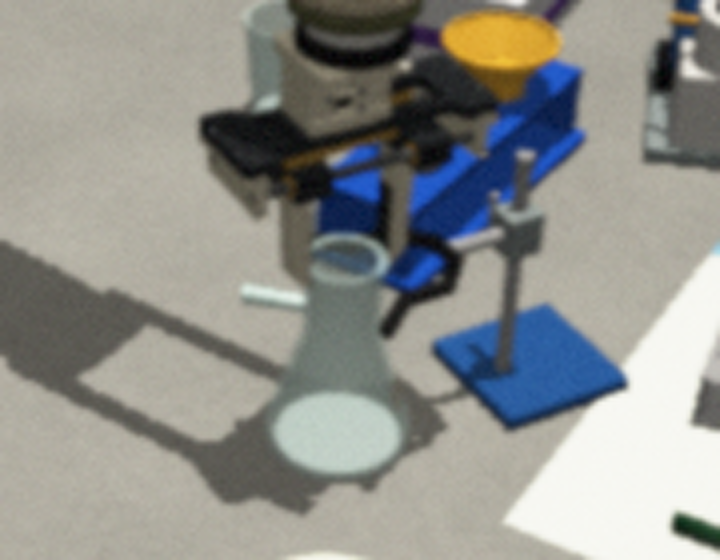

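The flask is upright in the grip, with its rim at (350,258) in the crop and the fork ahead of it. I'll slide on.

>>> {"name": "apply_moves", "arguments": {
  "series": [
    [[0,5,0],[0,0,0]],
    [[0,7,0],[0,0,0]],
    [[0,7,0],[0,0,0]],
    [[0,7,0],[0,0,0]],
    [[0,6,0],[0,0,0]],
    [[0,5,0],[0,0,0]],
    [[0,4,0],[0,0,0]],
    [[0,3,0],[0,0,0]],
    [[0,0,0],[0,0,0]]
  ]
}}

```text
t: 4.9
tool_pos: [0.5779, 0.0443, 0.3373]
orientation: [0.814, 3.034, -0.001]
force: [-2.8, -4.6, 6.7]
opening: 0.0593
gripper_force: 35.0
```

>>> {"name": "apply_moves", "arguments": {
  "series": [
    [[0,1.5,0],[0,0,0]],
    [[0,1.5,0],[0,0,0]],
    [[0,0,0],[0,0,0]]
  ]
}}

```text
t: 5.15
tool_pos: [0.5793, 0.0465, 0.3374]
orientation: [0.814, 3.034, -0.002]
force: [-2.2, -5.0, 7.2]
opening: 0.0588
gripper_force: 35.0
```

```bash
python3 go.py 0.581 0.0497 0.336 60
```

```text
t 5.15 pos [0.5793 0.0465 0.3374] yaw_y 59.96 z [ 0.    -0.001 -1.   ] F [-2.2 -5.   7.2] open 0.0588 gf 35.0 q6 -1.05
turn first (tool) [-0.001   0.0006 -0.0006] then shift mm [0.1 3.6 1.4]
```

>>> {"name": "apply_moves", "arguments": {
  "series": [
    [[0,1.5,0],[0,0,0]],
    [[0,1,0],[0,0,0]],
    [[0,0,0],[0,0,0]]
  ]
}}

```text
t: 5.4
tool_pos: [0.5805, 0.0486, 0.3374]
orientation: [0.814, 3.034, -0.002]
force: [-2.8, -5.6, 7.0]
opening: 0.0595
gripper_force: 35.0
```

>>> {"name": "apply_moves", "arguments": {
  "series": [
    [[0,1,0],[0,0,0]],
    [[0,1,0],[0,0,0]],
    [[0,0,0],[0,0,0]]
  ]
}}

```text
t: 5.65
tool_pos: [0.5813, 0.05, 0.3374]
orientation: [-0.814, -3.034, 0.004]
force: [-5.2, -7.3, 10.0]
opening: 0.0594
gripper_force: 35.0
```

```bash
python3 go.py 0.581 0.0497 0.336 60
```

```text
t 5.65 pos [0.5813 0.05   0.3374] yaw_y 59.95 z [-0.001 -0.002 -1.   ] F [-5.2 -7.3 10. ] open 0.0594 gf 35.0 q6 -1.05
turn first (tool) [-0.0023  0.0003 -0.0009] then shift mm [ 0.1 -0.4  1.4]
```

>>> {"name": "apply_moves", "arguments": {
  "series": [
    [[0,1,0],[0,0,0]],
    [[0,0,0],[0,0,0]],
    [[0,0,0],[0,0,0]]
  ]
}}

```text
t: 5.9
tool_pos: [0.5815, 0.0503, 0.3374]
orientation: [-0.815, -3.033, 0.005]
force: [-7.2, -11.2, 12.7]
opening: 0.0596
gripper_force: 35.0
```

```bash
python3 go.py
```

```text
t 5.9 pos [0.5815 0.0503 0.3374] yaw_y 59.93 z [-0.002 -0.003 -1.   ] F [ -7.2 -11.2  12.7] open 0.0596 gf 35.0 q6 -1.05
```

>>> {"name": "apply_moves", "arguments": {
  "series": [
    [[0,0,0],[0,0,0]],
    [[0,0,0],[0,0,0]],
    [[0,0,0],[0,0,0]],
    [[0,0,-6],[0,0,0]],
    [[0,0,-16],[0,0,0]],
    [[0,0,-26],[0,0,0]],
    [[0,0,-26],[0,0,0]],
    [[0,-15,0],[0,0,0]],
    [[-5,-24,0],[0,0,0]],
    [[-11,-32,0],[0,0,0]],
    [[-11,-32,0],[0,0,0]],
    [[-11,-32,0],[0,0,0]]
  ],
  "claw": 1
}}

```text
t: 6.9
tool_pos: [0.5468, -0.0849, 0.4107]
orientation: [0.811, 3.035, 0.001]
force: [0.7, -1.3, 0.0]
opening: 0.0934
gripper_force: 0.0
```

>>> {"name": "apply_moves", "arguments": {
  "series": [
    [[-11,-32,0],[0,0,0]],
    [[-11,-32,0],[0,0,0]],
    [[-12,-32,0],[0,0,0]],
    [[-12,-32,0],[0,0,0]],
    [[-12,-32,0],[0,0,0]],
    [[-12,-32,0],[0,0,0]],
    [[-12,-32,0],[0,0,0]],
    [[-12,-32,0],[0,0,0]],
    [[-12,-32,0],[0,0,0]],
    [[-5,-16,0],[0,0,0]],
    [[0,0,0],[0,0,0]]
  ]
}}

```text
t: 7.82
tool_pos: [0.4901, -0.4059, 0.41]
orientation: [-0.818, -3.032, 0.0]
force: [-0.0, 0.4, -0.8]
opening: 0.0932
gripper_force: 0.0
```

```bash
cat > fl.py <<'E'
from h import *
from scipy.optimize import least_squares
p,d=robot.read_camera('top'); s,_=robot.read_camera('scene'); cv2.imwrite('pics/t2raw.png',p); cv2.imwrite('pics/s2raw.png',s)
P=cloud('top',d); u,v=proj('top',[.581,.05,.16]).astype(int)
Q=P[v-20:v+20,u-20:u+20].reshape(-1,3); Q=Q[(Q[:,2]>.152)&(Q[:,2]<.17)&(np.hypot(Q[:,0]-.581,Q[:,1]-.05)<.04)]
f=least_squares(lambda a:np.hypot(Q[:,0]-a[0],Q[:,1]-a[1])-a[2],[.581,.05,.027],loss='soft_l1',f_scale=.002); print('rim',f.x.round(4),len(Q))
a,b=v-28,u-45; print('crop origin u,v',b,a,'scale 4.4; scene crop origin 240,140 scale 4')
A=cv2.resize(p[a:a+62,b:b+90],None,fx=4.4,fy=4.4,interpolation=cv2.INTER_CUBIC); B=cv2.resize(s[150:250,270:370],None,fx=4,fy=4,interpolation=cv2.INTER_CUBIC)
A=cv2.copyMakeBorder(A,0,B.shape[0]-A.shape[0],0,0,0); cv2.imwrite('pics/c2.png',np.hstack([A,B]))
E
python3 fl.py;python3 go.py 0.4867 -0.4124 0.219 60
```

```text
rim [0.5813 0.0472 0.0266] 206
crop origin u,v 200 145 scale 4.4; scene crop origin 240,140 scale 4
t 7.92 pos [ 0.4914 -0.4028  0.4103] yaw_y 59.93 z [-0.     0.001 -1.   ] F [-0.4  0.4  0.7] open 0.0929 gf 0.0 q6 -1.81
turn first (tool) [ 0.0011 -0.0008 -0.0012] then shift mm [ -0.7 -10.6 191.3]
```

View pics/c2.png

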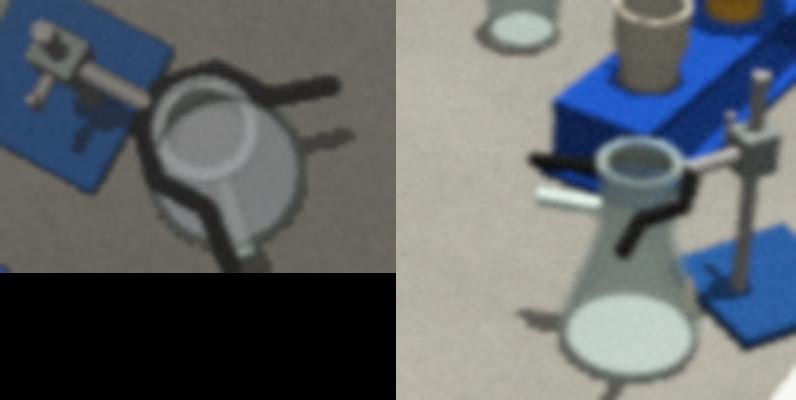

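The flask is in the fork: rim at (204,126) in the left crop, arm end at (245,250). I'll check whether the rim sprang back after release, and pick up the cone in the meantime.

Run:
```python
from h import *
A=lambda x,y:(200+(x+.5)/4.4-.5,145+(y+.5)/4.4-.5)
print('rim',onz('top',*A(204,126),.157),'foot',onz('top',*A(227,171),.015))
r=onz('top',*A(204,126),.157)[:2]; e=onz('top',*A(244,250),.116)[:2]; v=e-r; print(e,np.linalg.norm(v),np.degrees(np.arctan2(v[1],v[0])))
# check of the cone seen now
p=cv2.imread('pics/t2raw.png');
```

```text
rim [0.58298491 0.04858633 0.157     ] foot [0.57989575 0.04660858 0.015     ]
[0.51670852 0.02960298] 0.06894148214812404 -164.01685339006707
```

>>> {"name": "apply_moves", "arguments": {
  "series": [
    [[-0.7,-10.6,20],[0,0,0]],
    [[0,0,30],[0,0,0]],
    [[0,0,35],[0,0,0]],
    [[0,0,35],[0,0,0]],
    [[0,0,30],[0,0,0]],
    [[0,0,20],[0,0,0]],
    [[0,0,14],[0,0,0]],
    [[0,0,7],[0,0,0]],
    [[0,0,0],[0,0,0]]
  ]
}}

```text
t: 8.67
tool_pos: [0.4869, -0.4111, 0.2185]
orientation: [-0.811, -3.033, -0.002]
force: [-0.5, -0.3, 0.2]
opening: 0.0933
gripper_force: 0.0
```

>>> {"name": "apply_moves", "arguments": {
  "series": [
    [[0,0,0],[0,0,0]],
    [[0,0,0],[0,0,0]],
    [[0,0,0],[0,0,0]],
    [[0,0,0],[0,0,0]],
    [[0,0,0],[0,0,0]],
    [[0,0,0],[0,0,0]]
  ],
  "claw": 0.3,
  "newtons": 15
}}

```text
t: 9.17
tool_pos: [0.487, -0.4128, 0.2207]
orientation: [0.813, 3.033, -0.001]
force: [-0.6, 0.1, 3.4]
opening: 0.0615
gripper_force: 15.0
```

```bash
python3 go.py
```

```text
t 9.17 pos [ 0.487  -0.4128  0.2207] yaw_y 59.98 z [ 0.001 -0.001 -1.   ] F [-0.6  0.1  3.4] open 0.0615 gf 15.0 q6 -1.83
```

The cone is gripped but not yet moved. The rim estimates leave a possible 1–3 mm of spring-back from foot drag. The order matters, so I'll let the cone stand and reseat the flask without bench drag first.

>>> {"name": "apply_moves", "arguments": {
  "series": [
    [[0,0,0],[0,0,0]],
    [[0,0,0],[0,0,0]],
    [[0,0,0],[0,0,0]],
    [[0,0,-10],[0,0,0]],
    [[0,0,-25],[0,0,0]],
    [[0,0,-38],[0,0,0]],
    [[0,0,-38],[0,0,0]],
    [[0,0,-38],[0,0,0]],
    [[5,16,-30],[0,0,0]],
    [[11,33,-10],[0,0,0]],
    [[11,33,0],[0,0,0]],
    [[11,33,0],[0,0,0]]
  ],
  "claw": 1
}}

```text
t: 10.17
tool_pos: [0.5115, -0.293, 0.4114]
orientation: [0.814, 3.031, -0.002]
force: [0.2, -0.0, -0.3]
opening: 0.093
gripper_force: 0.0
```

>>> {"name": "apply_moves", "arguments": {
  "series": [
    [[11,33,0],[0,0,0]],
    [[11,33,0],[0,0,0]],
    [[11,33,0],[0,0,0]],
    [[11,33,0],[0,0,0]],
    [[11,33,0],[0,0,0]],
    [[11,33,0],[0,0,0]],
    [[11,33,0],[0,0,0]],
    [[11,33,0],[0,0,0]],
    [[11,33,0],[0,0,0]],
    [[11,25,0],[0,0,0]],
    [[0,0,0],[0,0,0]],
    [[0,0,0],[0,0,0]]
  ]
}}

```text
t: 11.17
tool_pos: [0.5771, 0.0414, 0.4093]
orientation: [0.809, 3.035, -0.0]
force: [0.1, -0.3, 0.4]
opening: 0.0929
gripper_force: 0.0
```

```bash
python3 go.py .582 .048 .336 60; python3 go.py .582 .048 .336 60|head -1
```

```text
t 11.17 pos [0.5771 0.0414 0.4093] yaw_y 60.16 z [ 0. -0. -1.] F [ 0.1 -0.3  0.4] open 0.0929 gf 0.0 q6 -1.07
turn first (tool) [-0.      0.0003  0.0028] then shift mm [-1.   8.1 73.3]
t 11.17 pos [0.5771 0.0414 0.4093] yaw_y 60.16 z [ 0. -0. -1.] F [ 0.1 -0.3  0.4] open 0.0929 gf 0.0 q6 -1.07
```

>>> {"name": "apply_moves", "arguments": {
  "series": [
    [[-1,8,10],[0,0,0.003]],
    [[0,0,18],[0,0,0]],
    [[0,0,18],[0,0,0]],
    [[0,0,14],[0,0,0]],
    [[0,0,8],[0,0,0]],
    [[0,0,5],[0,0,0]],
    [[0,0,0],[0,0,0]],
    [[0,0,0],[0,0,0]]
  ]
}}

```text
t: 11.83
tool_pos: [0.5823, 0.046, 0.3361]
orientation: [0.819, 3.033, 0.0]
force: [0.5, -0.2, 0.1]
opening: 0.093
gripper_force: 0.0
```

>>> {"name": "apply_moves", "arguments": {
  "series": [
    [[0,0,0],[0,0,0]],
    [[0,0,0],[0,0,0]],
    [[0,0,0],[0,0,0]],
    [[0,0,0],[0,0,0]],
    [[0,0,0],[0,0,0]],
    [[0,0,0],[0,0,0]]
  ],
  "claw": 0.4,
  "newtons": 40
}}

```text
t: 12.33
tool_pos: [0.5822, 0.0466, 0.336]
orientation: [0.818, 3.033, 0.001]
force: [0.6, 1.6, 0.8]
opening: 0.0592
gripper_force: 40.0
```

>>> {"name": "apply_moves", "arguments": {
  "series": [
    [[0,0,-1],[0,0,0]],
    [[0,0,-1],[0,0,0]],
    [[0,0,0],[0,0,0]]
  ]
}}

```text
t: 12.58
tool_pos: [0.5817, 0.0464, 0.3371]
orientation: [-0.818, -3.032, 0.001]
force: [-0.3, -0.8, -5.5]
opening: 0.0591
gripper_force: 40.0
```

```bash
python3 go.py .5815 .0500 .336 60
```

```text
t 12.58 pos [0.5817 0.0464 0.3371] yaw_y 59.82 z [-0.002 -0.    -1.   ] F [-0.3 -0.8 -5.5] open 0.0591 gf 40.0 q6 -1.05
turn first (tool) [-0.0009 -0.0013 -0.0031] then shift mm [2.  3.  1.1]
```

>>> {"name": "apply_moves", "arguments": {
  "series": [
    [[0.3,1,0],[0,0,0]],
    [[0.3,1,0],[0,0,0]],
    [[0,0,0],[0,0,0]]
  ]
}}

```text
t: 12.83
tool_pos: [0.5825, 0.0487, 0.3374]
orientation: [-0.818, -3.033, 0.0]
force: [0.7, 0.8, -5.2]
opening: 0.0594
gripper_force: 40.0
```

>>> {"name": "apply_moves", "arguments": {
  "series": [
    [[0.3,1,0],[0,0,0]],
    [[0,0,0],[0,0,0]]
  ]
}}

```text
t: 13.0
tool_pos: [0.5827, 0.0494, 0.3376]
orientation: [-0.818, -3.033, 0.001]
force: [-1.0, -1.4, -5.5]
opening: 0.0592
gripper_force: 40.0
```

>>> {"name": "apply_moves", "arguments": {
  "series": [
    [[0,1,0],[0,0,0]],
    [[0,0,0],[0,0,0]]
  ]
}}

```text
t: 13.17
tool_pos: [0.583, 0.0498, 0.3375]
orientation: [-0.818, -3.032, 0.003]
force: [-2.6, -4.4, -4.6]
opening: 0.0593
gripper_force: 40.0
```

>>> {"name": "apply_moves", "arguments": {
  "series": [
    [[0,1,0],[0,0,0]],
    [[0,0,1],[0,0,0]],
    [[0,0,1],[0,0,0]],
    [[0,0,0],[0,0,0]]
  ]
}}

```text
t: 13.5
tool_pos: [0.5833, 0.05, 0.336]
orientation: [-0.819, -3.032, 0.005]
force: [-7.1, -7.2, 2.0]
opening: 0.0595
gripper_force: 40.0
```

>>> {"name": "apply_moves", "arguments": {
  "series": [
    [[0,0,0],[0,0,0]],
    [[0,0,0],[0,0,0]],
    [[0,0,0],[0,0,0]],
    [[0,0,0],[0,0,0]],
    [[0,0,-6],[0,0,0]],
    [[0,0,-16],[0,0,0]],
    [[0,0,-26],[0,0,0]],
    [[0,0,-26],[0,0,0]],
    [[-5,-24,0],[0,0,0]],
    [[-11,-32,0],[0,0,0]],
    [[-11,-32,0],[0,0,0]],
    [[-11,-32,0],[0,0,0]]
  ],
  "claw": 1
}}

```text
t: 14.5
tool_pos: [0.5561, -0.0724, 0.4109]
orientation: [0.815, 3.032, 0.0]
force: [-0.1, -0.5, -0.3]
opening: 0.093
gripper_force: 0.0
```

>>> {"name": "apply_moves", "arguments": {
  "series": [
    [[-11,-32,0],[0,0,0]],
    [[-11,-32,0],[0,0,0]],
    [[-12,-32,0],[0,0,0]],
    [[-12,-32,0],[0,0,0]],
    [[-12,-32,0],[0,0,0]],
    [[-12,-32,0],[0,0,0]],
    [[-12,-32,0],[0,0,0]],
    [[-12,-32,0],[0,0,0]],
    [[-12,-32,0],[0,0,0]],
    [[-5,-25,0],[0,0,0]],
    [[0,0,0],[0,0,0]],
    [[0,0,0],[0,0,0]]
  ]
}}

```text
t: 15.5
tool_pos: [0.4944, -0.3993, 0.4101]
orientation: [0.822, 3.032, 0.0]
force: [0.6, 0.8, 1.4]
opening: 0.093
gripper_force: 0.0
```

```bash
python3 fl.py|head -1;python3 go.py 0.487 -0.4126 0.220 60
```

```text
rim [0.5814 0.0495 0.0265] 208
t 15.6 pos [ 0.4952 -0.3974  0.4101] yaw_y 59.83 z [ 0.001  0.    -1.   ] F [ 0.4  0.5 -0.6] open 0.0932 gf 0.0 q6 -1.8
turn first (tool) [ 0.0005  0.0004 -0.003 ] then shift mm [ -0.5 -17.2 190.1]
```

The rim moved about 2.3 mm further back and is now seated. Next, the cone.

>>> {"name": "apply_moves", "arguments": {
  "series": [
    [[-0.5,-17,20],[0,0,0]],
    [[0,0,30],[0,0,0]],
    [[0,0,35],[0,0,0]],
    [[0,0,35],[0,0,0]],
    [[0,0,30],[0,0,0]],
    [[0,0,20],[0,0,0]],
    [[0,0,13],[0,0,0]],
    [[0,0,7],[0,0,0]],
    [[0,0,0],[0,0,0]],
    [[0,0,0],[0,0,0]]
  ]
}}

```text
t: 16.43
tool_pos: [0.4875, -0.4129, 0.2211]
orientation: [0.816, 3.032, -0.001]
force: [0.1, 0.1, 0.5]
opening: 0.0931
gripper_force: 0.0
```

>>> {"name": "apply_moves", "arguments": {
  "series": [
    [[0,0,0],[0,0,0]],
    [[0,0,0],[0,0,0]],
    [[0,0,0],[0,0,0]],
    [[0,0,0],[0,0,0]],
    [[0,0,0],[0,0,0]],
    [[0,0,0],[0,0,0]]
  ],
  "claw": 0.3,
  "newtons": 15
}}

```text
t: 16.93
tool_pos: [0.4869, -0.4131, 0.2202]
orientation: [0.818, 3.033, -0.0]
force: [0.1, 0.7, 1.3]
opening: 0.0615
gripper_force: 15.0
```

```bash
python3 go.py 0.582 0.0497 0.44 60
```

```text
t 16.93 pos [ 0.4869 -0.4131  0.2202] yaw_y 59.81 z [ 0. -0. -1.] F [0.1 0.7 1.3] open 0.0615 gf 15.0 q6 -1.83
turn first (tool) [-0.0001  0.0006 -0.0033] then shift mm [ 149.   448.4 -219.8]
```

>>> {"name": "apply_moves", "arguments": {
  "series": [
    [[0,0,-10],[0,0,0]],
    [[0,0,-25],[0,0,0]],
    [[0,0,-35],[0,0,0]],
    [[0,0,-35],[0,0,0]],
    [[0,0,-35],[0,0,0]],
    [[5,15,-30],[0,0,-0.003]],
    [[9,26,-25],[0,0,0]],
    [[10,30,-15],[0,0,0]],
    [[10,30,-10],[0,0,0]],
    [[10,30,0],[0,0,0]],
    [[10,30,0],[0,0,0]],
    [[10,30,0],[0,0,0]]
  ]
}}

```text
t: 17.93
tool_pos: [0.5268, -0.2141, 0.4409]
orientation: [0.814, 3.033, -0.0]
force: [0.5, -0.4, -0.8]
opening: 0.0613
gripper_force: 15.0
```

>>> {"name": "apply_moves", "arguments": {
  "series": [
    [[10,30,0],[0,0,0]],
    [[10,30,0],[0,0,0]],
    [[10,30,0],[0,0,0]],
    [[10,30,0],[0,0,0]],
    [[10,30,0],[0,0,0]],
    [[10,30,0],[0,0,0]],
    [[10,30,0],[0,0,0]],
    [[8,25,0],[0,0,0]],
    [[5,15,0],[0,0,0]],
    [[2,7,0],[0,0,0]],
    [[0,0,0],[0,0,0]],
    [[0,0,0],[0,0,0]]
  ]
}}

```text
t: 18.93
tool_pos: [0.5818, 0.0491, 0.4399]
orientation: [-0.813, -3.035, 0.001]
force: [0.3, -0.9, -1.5]
opening: 0.0613
gripper_force: 15.0
```

```bash
python3 go.py 0.582 0.0497 0.364 60
```

```text
t 18.93 pos [0.5818 0.0491 0.4399] yaw_y 60.01 z [-0. -0. -1.] F [ 0.3 -0.9 -1.5] open 0.0613 gf 15.0 q6 -1.05
turn first (tool) [-0.0005  0.0001  0.0002] then shift mm [ 0.1  0.6 75.9]
```

>>> {"name": "apply_moves", "arguments": {
  "series": [
    [[0,0.5,10],[0,0,0]],
    [[0,0,15],[0,0,0]],
    [[0,0,15],[0,0,0]],
    [[0,0,12],[0,0,0]],
    [[0,0,8],[0,0,0]],
    [[0,0,5],[0,0,0]],
    [[0,0,3],[0,0,0]],
    [[0,0,0],[0,0,0]]
  ]
}}

```text
t: 19.6
tool_pos: [0.5821, 0.0497, 0.3713]
orientation: [-0.814, -3.034, 0.0]
force: [-0.5, -0.3, -0.5]
opening: 0.0615
gripper_force: 15.0
```

>>> {"name": "apply_moves", "arguments": {
  "series": [
    [[0,0,2],[0,0,0]],
    [[0,0,2],[0,0,0]],
    [[0,0,2],[0,0,0]],
    [[0,0,0],[0,0,0]]
  ]
}}

```text
t: 19.93
tool_pos: [0.5819, 0.0501, 0.3665]
orientation: [-0.813, -3.034, -0.0]
force: [-4.9, 0.4, 4.6]
opening: 0.0611
gripper_force: 15.0
```

```bash
python3 go.py 0.582 0.0497 0.364 60
```

```text
t 19.93 pos [0.5819 0.0501 0.3665] yaw_y 60.0 z [-0.  0. -1.] F [-4.9  0.4  4.6] open 0.0611 gf 15.0 q6 -1.05
turn first (tool) [-0.0001 -0.0004  0.    ] then shift mm [-0.3 -0.3  2.5]
```

>>> {"name": "apply_moves", "arguments": {
  "series": [
    [[1,-0.6,0],[0,0,0]],
    [[0.7,-0.5,0],[0,0,0]],
    [[0,0,1],[0,0,0]],
    [[0,0,1],[0,0,0]],
    [[0,0,0],[0,0,0]]
  ]
}}

```text
t: 20.35
tool_pos: [0.5802, 0.05, 0.3642]
orientation: [0.813, 3.034, 0.001]
force: [-1.0, 2.0, 3.5]
opening: 0.0615
gripper_force: 15.0
```

```bash
python3 go.py 0.582 0.0497 0.364 60
```

```text
t 20.35 pos [0.5802 0.05   0.3642] yaw_y 60.0 z [ 0.001  0.    -1.   ] F [-1.   2.   3.5] open 0.0615 gf 15.0 q6 -1.05
turn first (tool) [ 0.0008  0.0006 -0.    ] then shift mm [-1.7  0.6  0.2]
```

>>> {"name": "apply_moves", "arguments": {
  "series": [
    [[0,0,0],[0,0,0]],
    [[0,0,0],[0,0,0]],
    [[0,0,0],[0,0,0]],
    [[0,0,0],[0,0,0]],
    [[0,0,-5],[0,0,0]],
    [[0,0,-12],[0,0,0]],
    [[0,0,-20],[0,0,0]],
    [[0,0,-20],[0,0,0]],
    [[0,0,-10],[0,0,-0.119]],
    [[0,0,0],[0,0,-0.119]],
    [[0,0,0],[0,0,-0.118]],
    [[14,20,0],[0,0,0]]
  ],
  "claw": 1
}}

```text
t: 21.35
tool_pos: [0.5706, 0.0695, 0.4325]
orientation: [0.253, 3.129, -0.002]
force: [0.0, 0.0, -0.2]
opening: 0.0929
gripper_force: 0.0
```

>>> {"name": "apply_moves", "arguments": {
  "series": [
    [[18,25,0],[0,0,0]],
    [[18,25,0],[0,0,0]],
    [[18,25,0],[0,0,0]],
    [[18,25,0],[0,0,0]],
    [[18,25,0],[0,0,0]],
    [[18,25,0],[0,0,0]],
    [[15,20,0],[0,0,0]],
    [[7,10,0],[0,0,0]],
    [[0,0,0],[0,0,0]],
    [[0,0,0],[0,0,0]]
  ]
}}

```text
t: 22.18
tool_pos: [0.4716, 0.2712, 0.4315]
orientation: [0.261, 3.13, -0.0]
force: [0.5, 0.1, 0.3]
opening: 0.0921
gripper_force: 0.0
```

```bash
python3 go.py 0.4712 0.271 0.292 80.4; sed -i 's/^A=cv2.resize.*/A=cv2.resize(p[a:a+62,b:b+90],None,fx=4.4,fy=4.4,interpolation=cv2.INTER_CUBIC); B=cv2.resize(s[150:250,270:370],None,fx=4,fy=4,interpolation=cv2.INTER_CUBIC)/; s/c2.png/c3.png/; s/t2raw/t3raw/;s/s2raw/s3raw/' fl.py; python3 fl.py
python3 - <<'E'
from h import *
p=cv2.imread('pics/t3raw.png'); hsv=cv2.cvtColor(p,cv2.COLOR_BGR2HSV)
m=((hsv[...,0]<8)|(hsv[...,0]>172))&(hsv[...,1]>120)&(hsv[...,2]>40); m=m.astype('uint8'); m[:150]=0;m[210:]=0;m[:,:200]=0;m[:,290:]=0
c=max(cv2.findContours(m,0,2)[0],key=cv2.contourArea);(u,v),r=cv2.minEnclosingCircle(c);print('cone in flask',u,v,onz('top',u,v,.194),r*2*1.027/432)
E
```

```text
t 22.18 pos [0.4716 0.2712 0.4315] yaw_y 80.46 z [ 0.001 -0.    -1.   ] F [0.5 0.1 0.3] open 0.0921 gf 0.0 q6 -0.98
turn first (tool) [0.     0.0011 0.0011] then shift mm [  0.4  -0.2 139.5]
rim [0.5759 0.0468 0.0216] 109
crop origin u,v 200 145 scale 4.4; scene crop origin 240,140 scale 4
cone in flask 244.14285278320312 171.42857360839844 [0.5806339  0.04971394 0.194     ] 0.06018067836761474
```

View pics/c3.png

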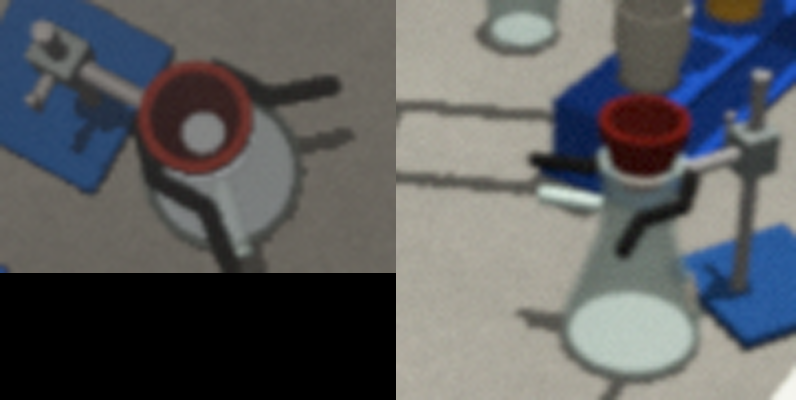

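The red cone stands upright in the flask's mouth, centred at (0.5805, 0.0498) with its lip at (195,118) in the crop. Now the funnel: descend and grip the bowl.

>>> {"name": "apply_moves", "arguments": {
  "series": [
    [[0.4,-0.2,20],[0,0,0]],
    [[0,0,28],[0,0,0]],
    [[0,0,28],[0,0,0]],
    [[0,0,24],[0,0,0]],
    [[0,0,18],[0,0,0]],
    [[0,0,12],[0,0,0]],
    [[0,0,7],[0,0,0]],
    [[0,0,2],[0,0,0]],
    [[0,0,0],[0,0,0]],
    [[0,0,0],[0,0,0]]
  ]
}}

```text
t: 23.12
tool_pos: [0.4718, 0.271, 0.2931]
orientation: [0.264, 3.129, 0.001]
force: [-0.6, 0.1, 0.4]
opening: 0.0928
gripper_force: 0.0
```

>>> {"name": "apply_moves", "arguments": {
  "series": [
    [[0,0,0],[0,0,0]],
    [[0,0,0],[0,0,0]],
    [[0,0,0],[0,0,0]],
    [[0,0,0],[0,0,0]],
    [[0,0,0],[0,0,0]],
    [[0,0,0],[0,0,0]]
  ],
  "claw": 0.3,
  "newtons": 20
}}

```text
t: 23.62
tool_pos: [0.4711, 0.2711, 0.2919]
orientation: [0.263, 3.13, 0.001]
force: [0.8, 0.9, 0.9]
opening: 0.061
gripper_force: 20.0
```

```bash
python3 go.py
python3 - <<'E'
from h import *
c=np.array([.5805,.0498])
for nm,pix in (('scene',(305.6,198.6)),('top',(200+244.5/4.4-.5,145+250.5/4.4-.5)),('top',(200+246.5/4.4-.5,145+253/4.4-.5))):
    v=onz(nm,*pix,.116)[:2]-c; print(nm,np.linalg.norm(v),np.degrees(np.arctan2(v[1],v[0])))
# expected tip pixels for candidate angles
for a in (-168,-165,-162):
    t=np.r_[c+.071*np.array([np.cos(np.radians(a)),np.sin(np.radians(a))]),.116]; print(a,proj('top',t),proj('scene',t))
# arm line in the top picture: brightness centroid across the nipple
p=cv2.imread('pics/s3raw.png'); g=p[190:208,296:325].astype(int); print(g.min(2))
E
```

```text
t 23.62 pos [0.4711 0.2711 0.2919] yaw_y 80.39 z [ 0.  0. -1.] F [0.8 0.9 0.9] open 0.061 gf 20.0 q6 -0.98
scene 0.07039158885280816 -162.05385930601128
top 0.0669124251086061 -162.43169175550315
top 0.06868772629320039 -161.89277799663918
-168 [252.98637937 203.65667415] [306.10627964 197.15402422]
-165 [254.38570568 203.29438311] [305.71486942 197.86022944]
-162 [255.76436519 202.85991957] [305.38727781 198.5814412 ]
[[157 159 154 154 152 148 129  82  40  21  20  20  18  20  21  21  20  24
   23  25  24  27  25  40  80 132 141 107  47]
 [153 154 157 156 156 151 140 112  72  51  24  11  15  17  17  18  17  15
   23  18  19  27  22  32  71 118 141 119  73]
 [152 157 159 159 157 157 155 143 125  92  39  19   7   8  15  16  15  17
   10  16  20  19  17  26  51  93 122 121 109]
 [154 154 156 155 157 156 150 147 124  96  60  34  24  15  10  16   8  10
   14  15  13  13  10  15  39  63  90 110 123]
 [141 144 144 148 149 146 144 128 102  85  77  66  50  41  29  27  14  16
   18  14  17  14   6  18  28  46  68  84 101]
 [107 111 108 110 109 108 106  96  84  83  92  93  85  77  67  57  43  2
[... 801 characters left out ...]
158 158 153 151 153 150 147 142 138 120 108  91
   87  87  91  94 104 112 113 114 102  98  98]
 [154 156 154 153 155 157 153 155 156 151 156 157 154 152 155 149 133 121
  104  95  90  94 102 113 126 117 111 102 100]
 [156 158 156 156 154 154 153 156 157 155 155 160 158 156 154 154 150 147
  136 133 124 122 133 141 136 123 110 100 101]
 [158 158 156 154 156 157 155 157 155 156 157 155 155 154 156 156 155 151
  152 149 142 145 150 150 136 120 111  99 103]
 [157 159 159 157 157 157 157 155 156 158 156 156 155 153 155 154 157 155
  155 154 152 157 156 153 139 119 109 103 104]
 [152 157 158 158 158 156 154 158 157 156 156 158 153 155 152 154 155 156
  153 153 153 154 157 147 135 118 111 106 104]]
```

>>> {"name": "apply_moves", "arguments": {
  "series": [
    [[0,0,-8],[0,0,0]],
    [[0,0,-18],[0,0,0]],
    [[0,0,-25],[0,0,0]],
    [[0,0,-30],[0,0,0]],
    [[0,0,-30],[0,0,0.08]],
    [[0,0,-30],[0,0,0.122]],
    [[0,0,-30],[0,0,0.122]],
    [[0,0,-20],[0,0,0.122]],
    [[0,0,-9],[0,0,0.122]],
    [[0,0,0],[0,0,0.122]],
    [[0,0,0],[0,0,0.122]],
    [[0,0,0],[0,0,0.122]]
  ]
}}

```text
t: 24.62
tool_pos: [0.4709, 0.2708, 0.4925]
orientation: [1.652, 2.672, 0.0]
force: [0.3, 0.3, -0.9]
opening: 0.061
gripper_force: 20.0
```

>>> {"name": "apply_moves", "arguments": {
  "series": [
    [[0,0,0],[0,0,0.122]],
    [[0,0,0],[0,0,0.122]],
    [[0,0,0],[0,0,0.122]],
    [[0,0,0],[0,0,0.122]],
    [[0,0,0],[0,0,0.122]],
    [[0,0,0],[0,0,0.122]],
    [[0,0,0],[0,0,0.122]],
    [[0,0,0],[0,0,0.122]],
    [[0,0,0],[0,0,0.122]],
    [[0,0,0],[0,0,0.122]],
    [[0,0,0],[0,0,0.122]],
    [[0,0,0],[0,0,0.122]]
  ]
}}

```text
t: 25.62
tool_pos: [0.4709, 0.2708, 0.4921]
orientation: [3.015, 0.883, -0.001]
force: [-0.6, 0.3, -1.0]
opening: 0.0612
gripper_force: 20.0
```

```bash
python3 go.py 0.5805 0.0498 0.492 -73.5
```

```text
t 25.62 pos [0.4709 0.2708 0.4921] yaw_y -57.36 z [-0. -0. -1.] F [-0.6  0.3 -1. ] open 0.0612 gf 20.0 q6 1.43
turn first (tool) [2.000e-04 4.000e-04 2.818e-01] then shift mm [4.23e+01 2.43e+02 1.00e-01]
```

>>> {"name": "apply_moves", "arguments": {
  "series": [
    [[0,0,0],[0,0,0.12]],
    [[0,0,0],[0,0,0.12]],
    [[0,0,0],[0,0,0.042]],
    [[3,15,0],[0,0,0]],
    [[5,28,0],[0,0,0]],
    [[5,30,0],[0,0,0]],
    [[5,30,0],[0,0,0]],
    [[5,30,0],[0,0,0]],
    [[5,30,0],[0,0,0]],
    [[5,30,0],[0,0,0]],
    [[4,23,0],[0,0,0]],
    [[3,15,0],[0,0,0]]
  ]
}}

```text
t: 26.62
tool_pos: [0.5768, 0.0591, 0.4919]
orientation: [3.108, 0.457, -0.001]
force: [0.7, 0.4, -0.7]
opening: 0.0611
gripper_force: 20.0
```

>>> {"name": "apply_moves", "arguments": {
  "series": [
    [[2,9,0],[0,0,0]],
    [[0,3,0],[0,0,0]],
    [[0,0,0],[0,0,0]],
    [[0,0,0],[0,0,0]]
  ]
}}

```text
t: 26.95
tool_pos: [0.5814, 0.0514, 0.4918]
orientation: [-3.107, -0.461, 0.0]
force: [-0.2, -0.1, -1.5]
opening: 0.0607
gripper_force: 20.0
```

```bash
python3 go.py 0.5805 0.0498 0.41 -73.5
python3 - <<'E'
from h import *
p,d=robot.read_camera('scene'); q,_=robot.read_camera('top'); cv2.imwrite('pics/c4.png',np.hstack([cv2.resize(p[90:260,230:400],(595,595),interpolation=cv2.INTER_CUBIC)]))
E
```

```text
t 26.95 pos [0.5814 0.0514 0.4918] yaw_y -73.12 z [-0.  0. -1.] F [-0.2 -0.1 -1.5] open 0.0607 gf 20.0 q6 1.28
turn first (tool) [-0.0005  0.0001  0.0066] then shift mm [-1.3  1.3 81.8]
```

View pics/c4.png

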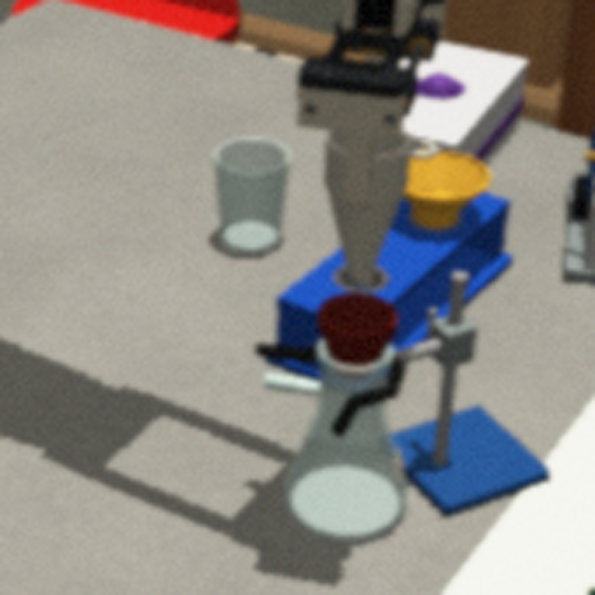

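The funnel hangs upright over the cone. Its loop, at (430,148), points opposite the side arm at (270,382). Lowering.

>>> {"name": "apply_moves", "arguments": {
  "series": [
    [[-1.3,1.3,5],[0,0,0.006]],
    [[0,0,14],[0,0,0]],
    [[0,0,18],[0,0,0]],
    [[0,0,18],[0,0,0]],
    [[0,0,12],[0,0,0]],
    [[0,0,9],[0,0,0]],
    [[0,0,6],[0,0,0]],
    [[0,0,0],[0,0,0]],
    [[0,0,0],[0,0,0]]
  ]
}}

```text
t: 27.8
tool_pos: [0.5809, 0.049, 0.4101]
orientation: [3.109, 0.451, 0.001]
force: [-0.0, 0.2, -1.3]
opening: 0.0608
gripper_force: 20.0
```

>>> {"name": "apply_moves", "arguments": {
  "series": [
    [[0,0,2.5],[0,0,0]],
    [[0,0,2.5],[0,0,0]],
    [[0,0,2],[0,0,0]],
    [[0,0,2],[0,0,0]],
    [[0,0,0],[0,0,0]]
  ]
}}

```text
t: 28.22
tool_pos: [0.581, 0.049, 0.4008]
orientation: [-3.109, -0.451, -0.002]
force: [1.9, 0.9, -1.6]
opening: 0.0608
gripper_force: 20.0
```

```bash
python3 go.py 0.5805 0.0498 0.396 -73.5
```

```text
t 28.22 pos [0.581  0.049  0.4008] yaw_y -73.51 z [ 0.001  0.    -1.   ] F [ 1.9  0.9 -1.6] open 0.0608 gf 20.0 q6 1.28
turn first (tool) [-0.0001 -0.001  -0.0001] then shift mm [-0.2 -0.9  4.8]
```

>>> {"name": "apply_moves", "arguments": {
  "series": [
    [[0,-0.5,2],[0,0,0]],
    [[0,-0.4,2],[0,0,0]],
    [[0,0,1],[0,0,0]],
    [[0,0,0],[0,0,0]],
    [[0,0,0],[0,0,0]]
  ],
  "newtons": 45
}}

```text
t: 28.63
tool_pos: [0.5809, 0.0498, 0.3966]
orientation: [3.109, 0.45, 0.003]
force: [2.5, 1.0, 3.9]
opening: 0.061
gripper_force: 45.0
```

>>> {"name": "apply_moves", "arguments": {
  "series": [
    [[0,0,1],[0,0,0]],
    [[0,0,1],[0,0,0]],
    [[0,0,0],[0,0,0]]
  ]
}}

```text
t: 28.88
tool_pos: [0.581, 0.0498, 0.3948]
orientation: [3.109, 0.451, 0.004]
force: [3.8, 1.2, 6.0]
opening: 0.0607
gripper_force: 45.0
```

```bash
python3 go.py 0.5805 0.0498 0.389 -73.5
```

```text
t 28.88 pos [0.581  0.0498 0.3948] yaw_y -73.51 z [ 0.002  0.    -1.   ] F [3.8 1.2 6. ] open 0.0607 gf 45.0 q6 1.28
turn first (tool) [ 0.0006 -0.0024 -0.0002] then shift mm [-0.4 -0.1  5.8]
```

>>> {"name": "apply_moves", "arguments": {
  "series": [
    [[1,0,0],[0,0,0]],
    [[0,0,1.5],[0,0,0]],
    [[0,0,1.5],[0,0,0]],
    [[0,0,0],[0,0,0]]
  ]
}}

```text
t: 29.22
tool_pos: [0.5818, 0.05, 0.3915]
orientation: [3.109, 0.45, 0.003]
force: [3.9, 1.4, 4.1]
opening: 0.0612
gripper_force: 45.0
```

>>> {"name": "apply_moves", "arguments": {
  "series": [
    [[0,0,1.5],[0,0,0]],
    [[0,0,1.5],[0,0,0]],
    [[0,0,0],[0,0,0]]
  ]
}}

```text
t: 29.47
tool_pos: [0.5819, 0.0501, 0.3896]
orientation: [3.109, 0.451, 0.005]
force: [1.5, 0.9, 10.7]
opening: 0.0605
gripper_force: 45.0
```

```bash
python3 go.py 0.5805 0.0498 0.389 -73.5
```

```text
t 29.47 pos [0.5819 0.0501 0.3896] yaw_y -73.51 z [ 0.003 -0.    -1.   ] F [ 1.5  0.9 10.7] open 0.0605 gf 45.0 q6 1.28
turn first (tool) [ 0.0008 -0.0028 -0.0001] then shift mm [-1.4 -0.1  0.6]
```

>>> {"name": "apply_moves", "arguments": {
  "series": [
    [[0,0,1],[0,0,0]],
    [[0,0,1],[0,0,0]],
    [[0,0,0],[0,0,0]]
  ]
}}

```text
t: 29.72
tool_pos: [0.5819, 0.0501, 0.3895]
orientation: [3.109, 0.451, 0.006]
force: [-2.6, 1.4, 20.1]
opening: 0.0609
gripper_force: 45.0
```

>>> {"name": "apply_moves", "arguments": {
  "series": [
    [[0,0,1],[0,0,0]],
    [[0,0,0],[0,0,0]]
  ]
}}

```text
t: 29.88
tool_pos: [0.5819, 0.0501, 0.3894]
orientation: [3.108, 0.451, 0.007]
force: [-4.7, 0.9, 25.0]
opening: 0.0608
gripper_force: 45.0
```

```bash
python3 go.py 0.5805 0.0498 0.389 -73.5
```

```text
t 29.88 pos [0.5819 0.0501 0.3894] yaw_y -73.51 z [ 0.005 -0.    -1.   ] F [-4.7  0.9 25. ] open 0.0608 gf 45.0 q6 1.28
turn first (tool) [ 0.0014 -0.0046 -0.0001] then shift mm [-1.4 -0.1  0.4]
```

It's at a hard stop at TCP z = 0.3894, against 0.389 predicted for fully home. I'll relieve the force, release, and press once on the perforated floor with shut fingers to square it up.

>>> {"name": "apply_moves", "arguments": {
  "series": [
    [[0,0,-1.5],[0,0,0]],
    [[-0.5,0,-1.5],[0,0,0]],
    [[0,0,0],[0,0,0]]
  ]
}}

```text
t: 30.13
tool_pos: [0.5815, 0.0499, 0.3895]
orientation: [3.109, 0.45, 0.005]
force: [3.6, 1.7, 8.9]
opening: 0.0607
gripper_force: 45.0
```

>>> {"name": "apply_moves", "arguments": {
  "series": [
    [[0,0,0],[0,0,0]],
    [[0,0,0],[0,0,0]],
    [[0,0,0],[0,0,0]],
    [[0,0,0],[0,0,0]],
    [[0,0,-6],[0,0,0]],
    [[0,0,-15],[0,0,0]],
    [[0,0,-20],[0,0,0]],
    [[0,0,-20],[0,0,0]],
    [[0,0,-10],[0,0,0]],
    [[0,0,0],[0,0,0]]
  ],
  "claw": 1
}}

```text
t: 30.97
tool_pos: [0.5815, 0.0499, 0.4621]
orientation: [3.108, 0.45, 0.008]
force: [0.3, -0.4, -0.0]
opening: 0.0927
gripper_force: 0.0
```

>>> {"name": "apply_moves", "arguments": {
  "series": [
    [[0,0,0],[0,0,0]],
    [[0,0,0],[0,0,0]],
    [[0,0,0],[0,0,0]],
    [[0,0,0],[0,0,0]],
    [[0,0,0],[0,0,0]],
    [[0,0,0],[0,0,0]],
    [[0,0,0],[0,0,0]],
    [[0,0,0],[0,0,0]]
  ],
  "claw": 0,
  "newtons": 5
}}

```text
t: 31.63
tool_pos: [0.581, 0.0499, 0.4586]
orientation: [3.109, 0.451, -0.0]
force: [0.1, 0.1, -1.2]
opening: 0.0444
gripper_force: 0.0
```

```bash
python3 go.py 0.5812 0.05 0.402 -73.5
```

```text
t 31.63 pos [0.581  0.0499 0.4586] yaw_y -73.51 z [-0. -0. -1.] F [ 0.1  0.1 -1.2] open 0.0444 gf 0.0 q6 1.28
turn first (tool) [ 0.      0.0001 -0.0002] then shift mm [ 0.2 -0.  56.6]
```

>>> {"name": "apply_moves", "arguments": {
  "series": [
    [[0,0,0],[0,0,0]],
    [[0,0,0],[0,0,0]],
    [[0,0,0],[0,0,0]],
    [[0,0,0],[0,0,0]],
    [[0,0,0],[0,0,0]],
    [[0,0,0],[0,0,0]],
    [[0,0,0],[0,0,0]],
    [[0,0,0],[0,0,0]]
  ]
}}

```text
t: 32.3
tool_pos: [0.581, 0.0499, 0.4588]
orientation: [-3.109, -0.451, -0.0]
force: [-0.2, -0.4, -0.6]
opening: 0.0006
gripper_force: 0.0
```

>>> {"name": "apply_moves", "arguments": {
  "series": [
    [[0,0,10],[0,0,0]],
    [[0,0,14],[0,0,0]],
    [[0,0,14],[0,0,0]],
    [[0,0,10],[0,0,0]],
    [[0,0,6],[0,0,0]],
    [[0,0,3],[0,0,0]],
    [[0,0,0],[0,0,0]]
  ]
}}

```text
t: 32.88
tool_pos: [0.5809, 0.0499, 0.4009]
orientation: [-3.109, -0.45, 0.002]
force: [0.5, 0.8, 0.6]
opening: 0.001
gripper_force: 0.0
```

```bash
python3 go.py 0.5812 0.05 0.3935 -73.5
```

```text
t 32.88 pos [0.5809 0.0499 0.4009] yaw_y -73.51 z [-0.001 -0.    -1.   ] F [0.5 0.8 0.6] open 0.001 gf 0.0 q6 1.28
turn first (tool) [-0.0003  0.0011 -0.0002] then shift mm [ 0.3 -0.   7.4]
```

>>> {"name": "apply_moves", "arguments": {
  "series": [
    [[0,0,2],[0,0,0]],
    [[0,0,2],[0,0,0]],
    [[0,0,2],[0,0,0]],
    [[0,0,1.5],[0,0,0]],
    [[0,0,1],[0,0,0]],
    [[0,0,0],[0,0,0]]
  ]
}}

```text
t: 33.38
tool_pos: [0.5812, 0.0499, 0.3944]
orientation: [3.109, 0.45, 0.002]
force: [-1.9, -0.5, 5.4]
opening: 0.0004
gripper_force: 2.6
```

>>> {"name": "apply_moves", "arguments": {
  "series": [
    [[0,0,1],[0,0,0]],
    [[0,0,1],[0,0,0]],
    [[0,0,0],[0,0,0]]
  ]
}}

```text
t: 33.63
tool_pos: [0.5814, 0.0499, 0.3943]
orientation: [3.108, 0.45, 0.006]
force: [-5.2, 0.1, 14.2]
opening: 0.0005
gripper_force: 7.2
```

>>> {"name": "apply_moves", "arguments": {
  "series": [
    [[0,0,1],[0,0,0]],
    [[0,0,1],[0,0,0]],
    [[0,0,0],[0,0,0]]
  ]
}}

```text
t: 33.88
tool_pos: [0.5815, 0.0499, 0.3942]
orientation: [3.108, 0.45, 0.009]
force: [-8.0, -0.2, 24.1]
opening: 0.0006
gripper_force: 11.6
```

>>> {"name": "apply_moves", "arguments": {
  "series": [
    [[0,0,-3],[0,0,0]],
    [[0,0,-5],[0,0,0]],
    [[0,0,-12],[0,0,0]],
    [[0,0,-25],[0,0,0]],
    [[0,0,-35],[0,0,0]],
    [[0,0,-35],[0,0,0]],
    [[-20,-20,0],[0,0,0]],
    [[-25,-30,0],[0,0,0]],
    [[-25,-30,0],[0,0,0]],
    [[-25,-30,0],[0,0,0]],
    [[-25,-30,0],[0,0,0]],
    [[0,0,0],[0,0,0]]
  ]
}}

```text
t: 34.88
tool_pos: [0.4222, 0.1527, 0.5054]
orientation: [-3.106, -0.456, -0.0]
force: [-0.5, 0.2, 0.2]
opening: 0.0001
gripper_force: 0.0
```

```bash
sed -i 's/c3.png/c5.png/; s/t3raw/t5raw/;s/s3raw/s5raw/; s/s\[150:250,270:370\]/s[130:230,260:360]/' fl.py; python3 fl.py
python3 - <<'E'
from h import *
from scipy.optimize import least_squares
p,d=robot.read_camera('top'); P=cloud('top',d); Q=P[130:215,200:290].reshape(-1,3)
Q=Q[(Q[:,2]>.232)&(Q[:,2]<.25)&(np.hypot(Q[:,0]-.581,Q[:,1]-.05)<.06)]; rad=np.hypot(Q[:,0]-.581,Q[:,1]-.05); B=Q[rad<.035]
f=least_squares(lambda a:np.hypot(B[:,0]-a[0],B[:,1]-a[1])-a[2],[.581,.05,.029],loss='soft_l1',f_scale=.002).x
A=np.c_[B[:,:2]-f[:2],np.ones(len(B))]; print('rim',f.round(4),'z',np.median(B[:,2]).round(4),'tilt deg',np.degrees(np.linalg.lstsq(A,B[:,2],rcond=None)[0][:2]).round(1))
L=Q[rad>.038]; v=L[:,:2].mean(0)-f[:2]; print('loop ang',np.degrees(np.arctan2(v[1],v[0])),len(L),rad.max())
E
```

```text
rim [0.5824 0.0501 0.0299] 23
crop origin u,v 200 145 scale 4.4; scene crop origin 240,140 scale 4
rim [0.5812 0.0497 0.029 ] z 0.2413 tilt deg [0.3 0.3]
loop ang 15.479199319346682 34 0.05297370337299084
```

View pics/c5.png

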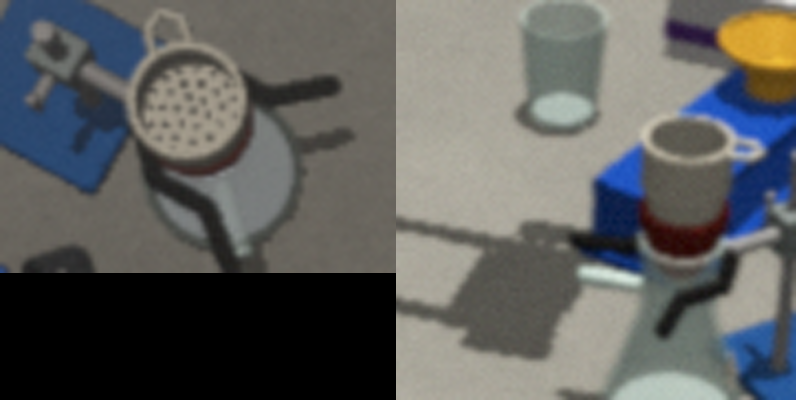

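The funnel's rim is at z = 0.2413 m (0.241 predicted), tilted about 0.4°. The loop at (165,28) in the crop points to 15.5°, and the arm end at (245,250) is at about −163°, so they are opposite within a few degrees. The robot is clear of everything, so I'm handing in.

```bash
python3 -c "
from plant import robot
print(robot.close_job())"
```

```text
the job is handed in; nothing more can be done
None
```

I handed the job in at about 35 s of the 72 s allowed: the flask is seated in the fork, the middle red cone and the white funnel are upright and pressed fully home, and the loop points away from the side arm to within about 2°. No verdict came back.

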